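# Move a freshly bonded housing from the vise to the bar clamp and hold it squeezed

### The arm

A 6-joint arm with a two-finger parallel gripper is mounted at the origin on the work surface. World frame = base frame: x ahead of the robot, y to its left, z up, the work surface at z = 0. Lengths are in mm, angles in degrees, forces in N, time in s.
With the tool pointing down it reaches from about 350 to 850 mm from the base axis. Payload 8.1 kg.
Tool frame: the origin (TCP) lies between the finger pads; the fingertips stand 22 mm ahead of it and the grasp point (between the pads) lies 3 mm ahead of it; z points along the fingers, y is the line along which they close (so a half turn about z gives the same grasp; the last joint's range is limited). The gripper opens to 85 mm and grips with 20 to 120 N. Pads are 22 mm wide; open, the fingers measure 114 mm over their backs; the gripper's body (76 mm by 85 mm) begins 54 mm behind the grasp point. The pads swing forward as they close: fully open they stand 13 mm farther back than shut.
Start: joints at [-70.898, 7.471, 85.268, -0, 87.261, -4.893], TCP at [244.019, -548.143, 253.292] pointing down, gripper open.
Joint ranges: [-169.43, 169.43], [-51.17, 129.36], [1.28, 143.12], [-76.62, 256.62], [0, 156.53], [-152.29, 152.29]. Speed limits (degrees/s): [136.94, 136.94, 159.86, 180, 180, 180].

### API

Orientations are given as [roll, pitch, yaw] about the fixed x, y, z axes, in that order (R = Rz(yaw) Ry(pitch) Rx(roll)).
In Python, from bench import r, vision gives the robot as it stands.
- The arm moves only by the tool step_arm, never from a script. Its argument "targets" is a list that holds one entry, the list of rows, each a list of 6 numbers: the shift along the world's x, y, z in mm, then the turn, a rotation vector about the world's x, y, z in rad. In form: [[[x, y, z, rx, ry, rz], ...]]. A call has 1 to 12 rows; each row is the pose to reach, as a shift and turn from the pose commanded when the call began; what a row does not reach only later rows make up. A row lasts 1/12 s, in which the tool goes at most 41.7 mm and 7.16 degrees, less where a joint would pass 70% of its speed; a pose out of reach is approached as far as the arm can. A call with a gripper value outside its range is refused whole. "fingers" is the gripper's target within -1 to 1 (shut at 1, half-way at 0, fully open at -1), set as the call begins (left out, the last holds). The fingers move at their own pace and stop on an object; "newtons" is the grip in N (left out, the last holds). Time passes only in rows, so rows that repeat a pose let the fingers close. It gives the time, the measured TCP pose, the force, the opening and the grip force at its end, in the units of the state.
- r.sense(): the state, without advancing time (a new reading comes with each control period).
- vision.snapshot(name): name is "scene" or "top" or "wrist"; returns a dict with "img" (384x512x3 uint8, blue, green, red), "mtx" (3x3 intrinsics, pixels), "D" ([k1, k2, p1, p2, k3] as OpenCV has them; the pictures are not rectified), "eye" and "attitude" of the camera in the world. Camera axes: x right, y up, looking along -z (the intrinsics and any distortion apply to the point x, -y, -z); pixel columns grow to the right and rows downward; lengths in mm; the calibration is good to about 2 mm. A picture is of the moment at which its call begins. There is no depth.
- r.hand_in(): hands the job in; it is judged then, once.
The state is a dict: "time": time; "joint_pos": joint angles; "qd": joint speeds; "joint_efforts": joint torques, N m; "tool_pos": TCP position; "tcp_rot": TCP orientation; "ft_force": force on the tool from outside, world axes, zero at the start; "wrist_torque": the same for the moment, N m; "finger_gap": finger opening in mm; "grip_force": force on a finger pad.
Only numpy, scipy, OpenCV 4.12 (cv2) and the standard library are available. Lean on these libraries where they do the work, as an engineer would, in place of code of your own. Each camera call takes 0.05 s, during which the arm holds its last target. There are 200 camera calls.

### The job

The end cap has just been stuck on the small die-cast housing: slide the vise jaw open by its knob, lift the housing out and stand it on the plywood board of the bar clamp, between the two round pads, its length along the bar so that the clamp will press the cap on. Let go of it and pump the clamp's trigger (squeeze, let it spring back, squeeze again) until the jaw has closed up and both pads bear firmly on the housing with the pad's spring about half pressed in; move the jaw by the trigger alone and never bottom the spring or crush the housing. Finish while still holding the trigger squeezed, to keep the joint closed while the glue grabs, and leave the other things on the bench where they are.

Things in the scene. Friction and masses are not known exactly. Their poses are not given: they have to be found in the camera images.
- vise: Small grey assembly vise screwed down, base 115 x 165 mm. Origin at bench level under the middle of the gripped housing; its floor is 14 mm above the bench. The fixed jaw is on its -y side, the steel sliding jaw on its +y side, both 62 mm long in x, tops 28 mm above the bench. The sliding jaw's lip overhangs the housing's ear, so the housing cannot be lifted while it is shut.
- vise_jaw (a joint): Opening of the sliding jaw towards vise +y, m: 0 shut on the housing, 0.045 fully open; about 4 N of friction, stays where it is left.
- vise_knob (a point): Centre of the round black knob on top of the sliding jaw, 18 mm across and 20 mm tall (from 36 to 56 mm above the bench, on a thinner 10 mm stem from 28 mm); clear on all sides; moves with the jaw.
- part: The housing, 160 g: block 50 (x) x 30 (y) x 40 mm tall, aluminium, a 12 mm black end cap at +x, on top a boss 16 mm across, 7 mm tall (x = -6 mm), and a flat ear on each y side (6 mm out, 4 to 9 mm above the underside). Origin: centre of the underside. Starts in the vise, axes along the vise's; gripped across its 30 mm width there, fingertips must stay over 14 mm above its underside.
- clamp: One-hand bar clamp lying flat, its black head screwed to a plywood board 12 mm thick. Origin at bench level under the head's middle; x points from pistol grip to jaws, y along the steel bar (at x = 0, 32 mm up) to the moving jaw. Head 36 (x) x 56 (y), 64 mm high. Board x = -30 to 105, y = -50 to 175 mm. Axis of the pads at x = 66 mm, 32 mm up. Either end of the housing may face the head.
- handle_grip (a point): Point on the far (-y) face of the black pistol grip, at clamp x = -68, y = -24 mm, 32 mm up; fixed. The grip is 18 mm thick (y = -24 to -6 mm), from x = -18 to -124 mm, 19 to 45 mm above the bench, with free bench under and beside it (the board ends at x = -30).
- head_face (a point): Centre of the face of the round rubber pad on the head's jaw (30 mm across), which looks to clamp +y; it does not move.
- head_pad: The head's rubber pad itself; origin the same as the clamp's.
- bar (a joint): How far the toothed bar and its end jaw have been drawn towards the head, m, 0 to 0.045; it starts between 0 and 0.012. The ratchet moves it about 6 mm for each full squeeze after the slack of a tooth (teeth 3 mm apart); a brake (about 16 N) holds it where it is left, also when the trigger springs back.
- end_jaw: Black jaw on the bar's end, which carries the sprung pad; origin the same as the clamp's when the bar is at 0. Not to be pushed by hand.
- pad_face (a point): Centre of the face of the sprung round pad (30 mm across) on the end jaw, which looks to clamp -y; it stands 78 mm from the head's pad when the bar is at 0 and comes nearer as the bar is drawn in.
- pad: The sprung round pad itself; origin the same as the clamp's when the bar is at 0.
- pad_spring (a joint): How far the pad's spring is pressed in, m: 0 free, 0.011 bottomed out; 1.5 N per mm. It is the force with which the housing is held.
- squeeze (a joint): Trigger angle in rad: 0 at rest (its spring returns it), 0.34 fully squeezed. Its pivot is at clamp x = 10, y = 12 mm; each 0.1 rad draws the bar 2.7 mm once the pawl has met a tooth. With the bar moving it takes up to about 14 N, 75 mm from the pivot.
- trigger: Light metal trigger beside the pistol grip on its +y side, 8 mm thick and 20 mm tall (22 to 42 mm above the bench), reaching to about 115 mm from its pivot; origin on the pivot. It swings towards the grip (clamp -y) when squeezed.
- trigger_grip (a point): Point on the outer (+y) face of the trigger, 78 mm from its pivot, 32 mm above the bench; moves with it. From here to the grip's far face (clamp y = -24 mm) is about 56 mm at rest and 30 mm fully squeezed.
- glue: White glue bottle, 26 mm across and 82 mm tall, standing; bystander.
- dish: Shallow black dish, 60 mm across, 22 mm tall; bystander.
- tumbler: Clear plastic tumbler, 60 mm across, 55 mm tall; bystander.
- driver: Screwdriver with a black handle, lying; bystander.
- fitting: Brass fitting, 28 mm across, 28 mm tall; bystander.
- wrench: Steel wrench, 140 mm long, lying; bystander.
Mind the look-alikes: they are no part of the job. Leave any purple or turquoise look-alike of the part alone.

How it is judged:
By the outcome, as a careful person would: the job done as asked, in the order asked, and still so for the second after the job is handed in, while the arm keeps its last pose, push and grip.
It also fails if it takes over 72 s, if anything falls off the work surface, if the arm or the gripper's body presses on something with over 40 N, if the wrist force passes 120 N, or if a joint passes its speed limit or range.

## Working session

There is one attempt and no reset: what is moved stays moved. The work goes in short steps, Python scripts to look and compute and a tool call to move; the robot and the scene stay as the last step left them, time stands still between calls to the robot, and variables do not carry over. Pictures are saved under pics/ and viewed, at most 10 in all, crops included, and the job is handed in when it is done.

Besides the shell and the picture viewer there is one more tool, called after "Request:" as a command line: name --argument value ..., lists and objects as JSON in quotes. step_arm: Moves the arm, as the interface text tells. Its arguments: {"type":"object","properties":{"targets":{"type":"array"},"fingers":{"type":"number"},"newtons":{"type":"number"}},"required":["targets"]}

```bash
mkdir -p pics; ls
cat > h.py <<'E'
import numpy as np, cv2
from bench import r, vision
from scipy.spatial.transform import Rotation as R
def snap(n,f=None):
    s=vision.snapshot(n)
    if f: cv2.imwrite('pics/'+f,s['img'])
    return s
def Rm(s):
    a=np.array(s['attitude'],float)
    if a.shape==(3,3): return a
    return R.from_euler('xyz',a,degrees=True).as_matrix() if a.size==3 else R.from_quat(a).as_matrix()
def ray(s,uv):
    p=cv2.undistortPoints(np.array(uv,float).reshape(-1,1,2),np.array(s['mtx'],float),np.array(s['D'],float)).reshape(-1,2)
    d=np.c_[p[:,0],-p[:,1],-np.ones(len(p))]
    return d@Rm(s).T
def onz(s,uv,z):
    d=ray(s,uv);e=np.array(s['eye'],float)
    return e+d*((z-e[2])/d[:,2])[:,None]
def proj(s,P):
    q=(np.atleast_2d(P)-np.array(s['eye'],float))@Rm(s)
    q=q*[1,-1,-1]
    return cv2.projectPoints(q,np.zeros(3),np.zeros(3),np.array(s['mtx'],float),np.array(s['D'],float))[0].reshape(-1,2)
E
python3 - <<'E'
from h import *
for n in ['scene','top']:
    s=snap(n,n+'0.png');print(n,s['eye'],s['attitude'],s['mtx'],s['D'])
print(r.sense())
a=np.hstack([cv2.imread('pics/top0.png')])
cv2.imwrite('pics/top0b.png',cv2.resize(a,(800,600)))
cv2.imwrite('pics/scene0b.png',cv2.resize(cv2.imread('pics/scene0.png'),(800,600)))
E
```

```text
pics
scene [1252.51007622  867.08174575  739.99560196] [ 56.72041159   1.30454529 140.03992722] [[423.45831289   0.         259.43988894]
 [  0.         423.45831289 197.15719387]
 [  0.           0.           1.        ]] [-0.00892264  0.          0.          0.          0.        ]
top [ 397.3471       43.27186977 1205.90306185] [  8.07193771   0.72349341 -89.74107417] [[377.02215594   0.         254.077849  ]
 [  0.         377.02215594 190.09460726]
 [  0.           0.           1.        ]] [-0.02547358  0.          0.          0.          0.        ]
{'time': 0.1, 'joint_pos': array([-7.08981817e+01,  7.51344693e+00,  8.53235192e+01,  2.71537695e-04,
        8.72603552e+01, -4.89194794e+00]), 'qd': array([ 0.06263143, -0.08311443, -0.17078018, -0.02104432, -0.03049931,
       -0.04956688]), 'joint_efforts': array([ 2.09503902e-03, -5.70947349e+01, -5.01945484e+01, -3.93946380e-05,
        8.00235139e-03, -3.14122147e-06]), 'tool_pos': array([ 243.8651381 , -547.70694715,  252.31689827]), 'tcp_rot': array([-1.79903056e+02, -8.56947433e-03,  2.39937458e+01]), 'ft_force': array([-0.066908  ,  0.0301791 ,  0.36096123]), 'wrist_torque': array([-0.04462514,  0.00593038,  0.02172945]), 'grip_force': 0.0, 'finger_gap': 85.24745849374678}
```

View pics/top0b.png

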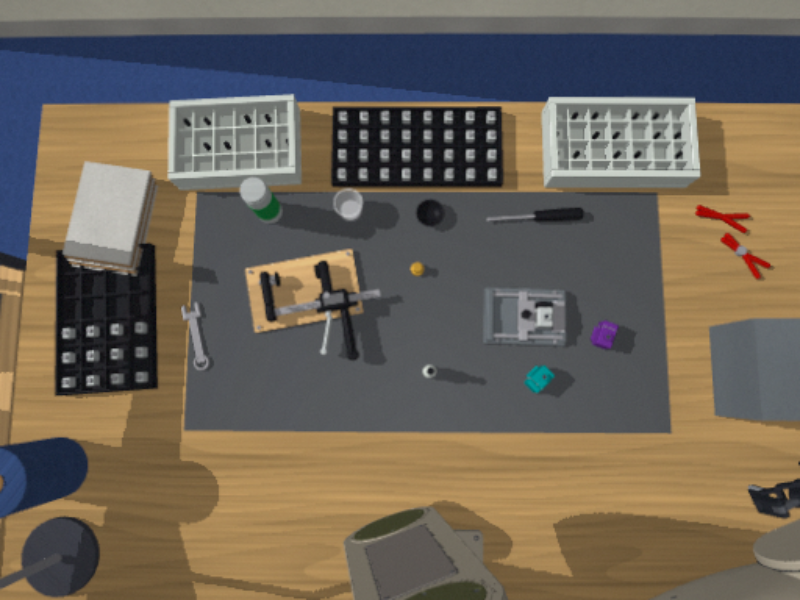

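View pics/scene0b.png

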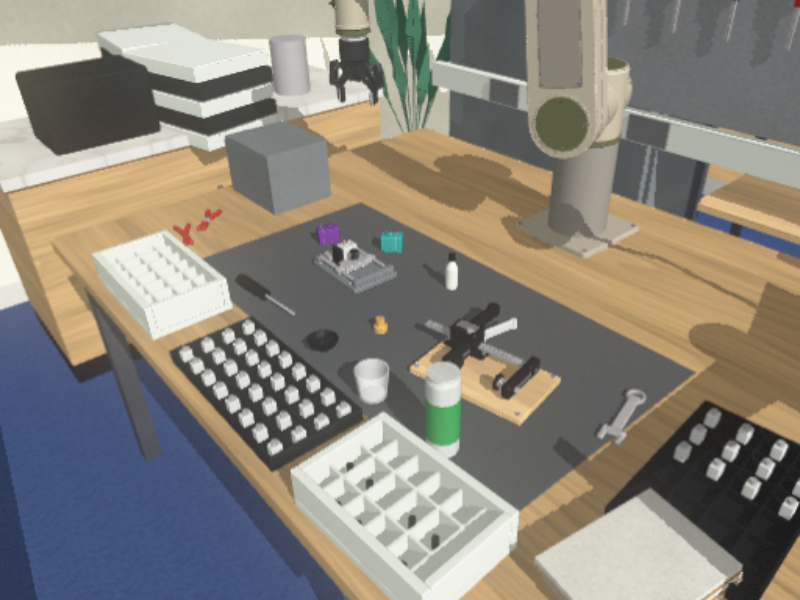

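The top view (800x600) shows the vise at (525,317) with the knob at (527,314) and the housing at (545,316). The clamp head is at (335,300), the grip runs to (352,355), the trigger is at (325,345) and the end jaw at (268,297). Purple (604,334) and turquoise (540,378) are decoys. The only aluminium housing is the one in the vise.

Run:
```python
from h import *
s=snap('top');k=512/800
for n,u,z in [('vise corner TL',(487,289),14),('TR',(565,291),14),('BR',(565,346),14),('BL',(485,344),14),('knob',(527,314),56),('house',(545,316),54),('head',(335,300),64),('gripend',(352,356),45),('jawtop',(265,272),50),('jawbot',(270,318),50),('barL',(250,315),36),('barR',(380,293),36),('brdTL',(246,268),12),('brdTR',(357,250),12),('brdBL',(254,332),12),('trig',(324,353),42),('glue',(429,371),82),('purple',(604,334),40)]:
    print(n,onz(s,[np.array(u)*k],z)[0].round(0))
w=snap('wrist');print(w['eye'],w['attitude'],w['mtx'][0])
im=s['img'];a=cv2.resize(im[170:235,295:395],(800,520),interpolation=3);cv2.imwrite('pics/c1.png',a)
```

```text
vise corner TL [ 583. -125.   14.]
TR [ 580. -284.   14.]
BR [ 467. -280.   14.]
BL [ 471. -119.   14.]
knob [ 527. -197.   56.]
house [ 524. -232.   54.]
head [553. 180.  64.]
gripend [445. 147.  45.]
jawtop [611. 323.  50.]
jawbot [519. 310.  50.]
barL [526. 354.  36.]
barR [571.  93.  36.]
brdTL [626. 372.  12.]
brdTR [665. 142.  12.]
brdBL [494. 350.  12.]
trig [450. 202.  42.]
glue [415.  -3.  82.]
purple [ 490. -351.   40.]
[ 318.22595302 -514.23963569  372.77855563] [-18.79341045   0.12932805 -66.00355199] [284.8617755    0.         258.58011968]
```

Request:
step_arm --targets '[[[283, 350, -40, 0, 0, 1.13], [283, 350, -40, 0, 0, 1.13], [283, 350, -40, 0, 0, 1.13], [283, 350, -40, 0, 0, 1.13], [283, 350, -40, 0, 0, 1.13], [283, 350, -40, 0, 0, 1.13], [283, 350, -40, 0, 0, 1.13], [283, 350, -40, 0, 0, 1.13], [283, 350, -40, 0, 0, 1.13], [283, 350, -40, 0, 0, 1.13], [283, 350, -40, 0, 0, 1.13], [283, 350, -40, 0, 0, 1.13]]]' --fingers -0.2 --newtons 40

```text
time: 1.2
tool_pos: [529.7, -192.6, 212.3]
tcp_rot: [180.0, -0.2, 89.0]
ft_force: [0.2, -0.1, 0.3]
finger_gap: 51.3
grip_force: 0.0
```

Request:
step_arm --targets '[[[0, 0, 0, 0, 0, 0], [0, 0, 0, 0, 0, 0]]]'

```text
time: 1.37
tool_pos: [526.8, -198.2, 213.1]
tcp_rot: [-180.0, 0.0, 88.8]
ft_force: [0.2, 0.8, -0.0]
finger_gap: 51.4
grip_force: 0.0
```

Run:
```python
from h import *
q=r.sense();print(q['time'],q['tool_pos'],q['tcp_rot'],q['finger_gap'],q['joint_pos'])
s=snap('wrist','w1.png');print(s['eye'],s['attitude'])
cv2.imwrite('pics/w1b.png',cv2.resize(s['img'],(800,600)))
```

```text
1.3667 [ 526.78753725 -198.17016009  213.05703809] [-1.79956741e+02  1.14052562e-02  8.87831664e+01] 51.38067067319764 [-2.58176029e+01  3.02649273e+00  9.42110408e+01 -2.86042488e-02
  8.27970520e+01 -2.45971699e+01]
[ 527.39153965 -115.40867099  333.3214363 ] [-18.72696162   0.13356922  -1.21061602]
```

View pics/w1b.png

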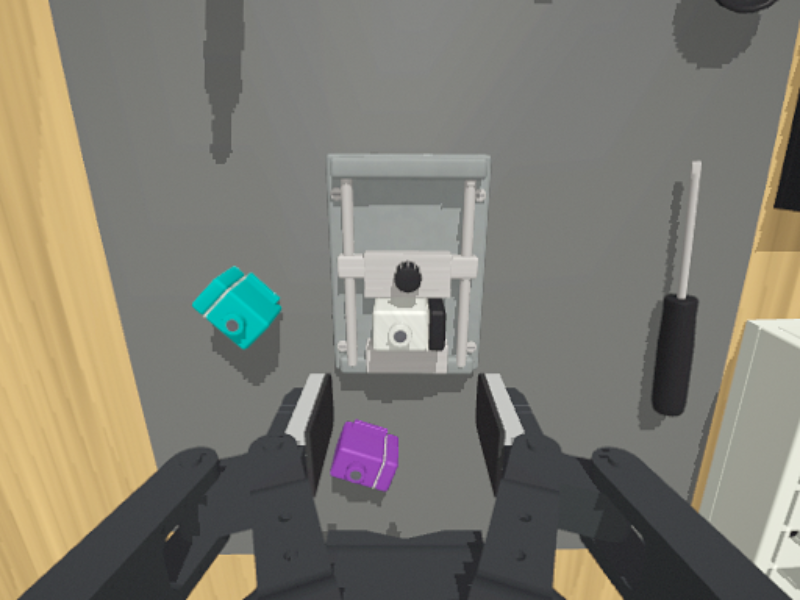

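The vise is in the middle of the wrist view. The knob is at about (407,277), the housing top boss at (400,336), and the black cap is on the +x side at (437,325). The purple and turquoise decoys lie off to the sides.

Run:
```python
from h import *
s=snap('wrist');k=.64
for n,u,z in [('knobtop',(407,279),56),('boss',(400,335),61),('TL',(328,155),14),('TR',(490,155),14),('rodTopL',(347,182),24),('rodBotL',(352,365),24),('rodTopR',(469,182),24),('rodBotR',(462,365),24),('jawL',(338,265),28),('jawR',(478,265),28)]:
    print(n,onz(s,[np.array(u)*k],z)[0].round(1))
im=s['img'];c=im[150:245,200:320];cv2.imwrite('pics/c2.png',cv2.resize(c,(760,600),interpolation=cv2.INTER_CUBIC))
```

```text
knobtop [ 526.8 -195.    56. ]
boss [ 521.4 -232.    61. ]
TL [ 474.5 -117.5   14. ]
TR [ 585.3 -120.    14. ]
rodTopL [ 487.7 -135.2   24. ]
rodBotL [ 482.9 -272.1   24. ]
rodTopR [ 570. -137.   24.]
rodBotR [ 567.8 -273.9   24. ]
jawL [ 478.3 -191.6   28. ]
jawR [ 577.1 -193.7   28. ]
```

View pics/c2.png

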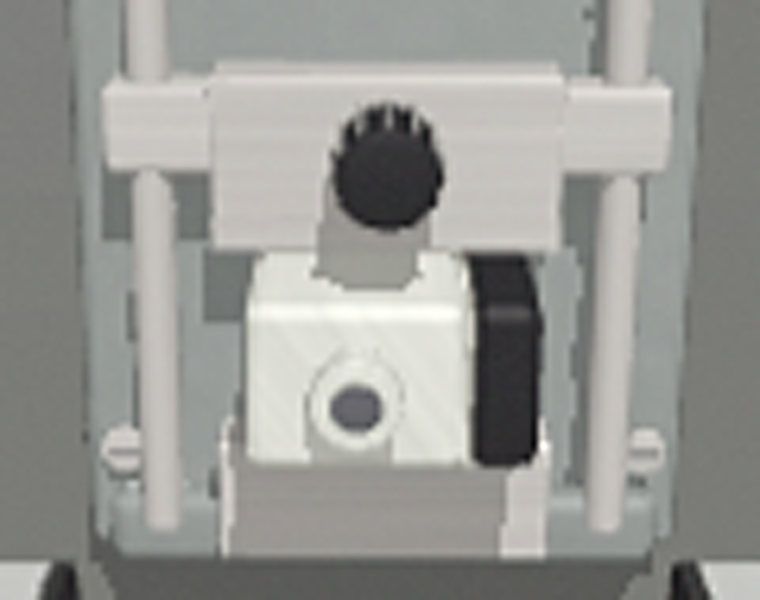

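Request:
step_arm --targets '[[[0, 3, -60, 0, 0, 0], [0, 3, -110, 0, 0, 0], [0, 3, -140, 0, 0, 0], [0, 3, -156, 0, 0, 0], [0, 3, -156, 0, 0, 0], [0, 3, -156, 0, 0, 0]]]'

```text
time: 1.97
tool_pos: [524.9, -195.5, 55.9]
tcp_rot: [-179.8, -0.1, 88.6]
ft_force: [0.3, 0.3, 0.2]
finger_gap: 51.2
grip_force: 0.0
```

Request:
step_arm --targets '[[[0, 0, 0, 0, 0, 0], [0, 0, 0, 0, 0, 0], [0, 0, 0, 0, 0, 0], [0, 0, 0, 0, 0, 0], [0, 0, 0, 0, 0, 0], [0, 0, 0, 0, 0, 0]]]' --fingers 1 --newtons 30

```text
time: 2.47
tool_pos: [528.8, -196.5, 60.8]
tcp_rot: [179.8, 0.2, 88.7]
ft_force: [-3.0, -1.4, 8.8]
finger_gap: 16.5
grip_force: 29.1
```

Request:
step_arm --targets '[[[0, 7, 0, 0, 0, 0], [0, 14, 0, 0, 0, 0], [0, 21, 0, 0, 0, 0], [0, 28, 0, 0, 0, 0], [1, 35, 0, 0, 0, 0], [1, 41, 0, 0, 0, 0], [1, 44, 0, 0, 0, 0], [1, 44, 0, 0, 0, 0], [1, 44, 0, 0, 0, 0]]]'

```text
time: 3.22
tool_pos: [530.1, -151.8, 60.8]
tcp_rot: [179.7, 0.1, 88.8]
ft_force: [-3.3, 0.2, 11.3]
finger_gap: 16.9
grip_force: 29.9
```

Request:
step_arm --targets '[[[0, 0, 0, 0, 0, 0], [0, 0, 0, 0, 0, 0], [0, 0, 0, 0, 0, 0]]]' --fingers -0.2

```text
time: 3.47
tool_pos: [528.6, -151.2, 58.2]
tcp_rot: [179.9, 0.0, 88.7]
ft_force: [0.0, -0.6, -0.6]
finger_gap: 51.1
grip_force: 0.0
```

Request:
step_arm --targets '[[[0, 0, 40, 0, 0, 0], [0, 0, 80, 0, 0, 0], [0, -10, 120, 0, 0, -0.125], [0, -30, 140, 0, 0, -0.25], [0, -40, 140, 0, 0, -0.5], [0, -40, 140, 0, 0, -0.8], [0, -40, 140, 0, 0, -1.57], [0, -40, 140, 0, 0, -1.57], [0, -40, 140, 0, 0, -1.57], [0, -40, 140, 0, 0, -1.57], [0, -40, 140, 0, 0, -1.57], [0, -40, 140, 0, 0, -1.57]]]'

```text
time: 4.47
tool_pos: [528.0, -191.1, 197.3]
tcp_rot: [-180.0, 0.0, 16.8]
ft_force: [-0.8, 0.1, -0.0]
finger_gap: 51.2
grip_force: 0.0
```

Request:
step_arm --targets '[[[0, -30, 0, 0, 0, 0], [0, -30, 0, 0, 0, 0], [0, -30, 0, 0, 0, 0], [0, -30, 0, 0, 0, 0], [0, -30, 0, 0, 0, 0], [0, -30, 0, 0, 0, 0]]]'

```text
time: 4.97
tool_pos: [528.0, -220.6, 197.3]
tcp_rot: [-180.0, -0.0, 17.2]
ft_force: [0.6, 0.0, -0.8]
finger_gap: 51.2
grip_force: 0.0
```

Run:
```python
from h import *
q=r.sense();print(q['time'],q['tool_pos'],q['tcp_rot'],q['finger_gap'],q['joint_pos'])
s=snap('wrist','w2.png');print(s['eye'],s['attitude'])
cv2.imwrite('pics/w2b.png',cv2.resize(s['img'],(800,600)))
```

```text
4.9667 [ 528.0319571  -220.56032802  197.2669772 ] [-1.79985018e+02 -7.04362755e-04  1.71631029e+01] 51.19353708210644 [-2.78103352e+01  5.06476522e+00  9.37517239e+01  1.12288331e-02
  8.11936016e+01  4.50248417e+01]
[ 605.78119276 -196.12476043  317.54528628] [-1.88066978e+01  5.30559720e-02 -7.28345619e+01]
```

View pics/w2b.png

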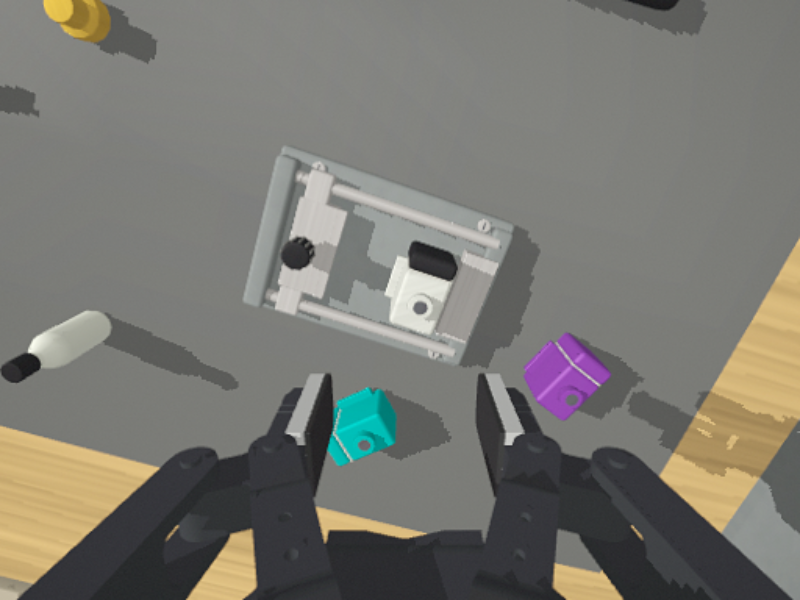

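The jaw is now open, with the knob at (297,253). The housing sits free with its boss at (420,307) and its cap at (432,260).

Run:
```python
from h import *
s=snap('wrist');k=.64
for n,u,z in [('boss',(420,306.5),61),('capR',(457,262),54),('capL',(413,243),54),('botR',(436,333),54),('botL',(391,320),54),('knob',(296,255),56)]:
    print(n,onz(s,[np.array(u)*k],z)[0].round(1))
```

```text
boss [ 521.9 -232.1   61. ]
capR [ 553.5 -245.7   54. ]
capL [ 556.8 -216.7   54. ]
botR [ 505.5 -248.4   54. ]
botL [ 505.5 -218.2   54. ]
knob [ 529.5 -151.5   56. ]
```

Request:
step_arm --targets '[[[1, -11.5, -20, 0, 0, -0.12], [1, -11.5, -40, 0, 0, -0.24], [1, -11.5, -60, 0, 0, -0.32], [1, -11.5, -90, 0, 0, -0.32], [1, -11.5, -115, 0, 0, -0.32], [1, -11.5, -130, 0, 0, -0.32], [1, -11.5, -138, 0, 0, -0.32], [1, -11.5, -143, 0, 0, -0.32], [1, -11.5, -143, 0, 0, -0.32], [1, -11.5, -143, 0, 0, -0.32]]]'

```text
time: 5.9
tool_pos: [529.7, -232.9, 55.3]
tcp_rot: [180.0, -0.1, -1.2]
ft_force: [0.1, 0.0, 0.7]
finger_gap: 51.0
grip_force: 0.0
```

Request:
step_arm --targets '[[[0, 0, 0, 0, 0, 0], [0, 0, 0, 0, 0, 0], [0, 0, 0, 0, 0, 0], [0, 0, 0, 0, 0, 0], [0, 0, 0, 0, 0, 0]]]' --fingers 1 --newtons 30

```text
time: 6.32
tool_pos: [530.1, -232.9, 56.0]
tcp_rot: [180.0, -0.1, -1.2]
ft_force: [-1.0, 2.9, 6.4]
finger_gap: 29.4
grip_force: 30.3
```

Request:
step_arm --targets '[[[0, 0, 15, 0, 0, 0], [0, 0, 40, 0, 0, 0], [0, 0, 75, 0, 0, 0], [0, 10, 110, 0, 0, 0.1], [0, 35, 140, 0, 0, 0.2], [10, 75, 150, 0, 0, 0.32], [15, 115, 150, 0, 0, 0.44], [20, 155, 150, 0, 0, 0.56], [25, 195, 150, 0, 0, 0.68], [30, 235, 150, 0, 0, 0.8], [35, 275, 150, 0, 0, 0.92], [40, 315, 150, 0, 0, 1.04]]]'

```text
time: 7.32
tool_pos: [568.8, 84.2, 204.6]
tcp_rot: [180.0, -0.0, 58.7]
ft_force: [0.7, -0.3, -1.9]
finger_gap: 29.5
grip_force: 30.6
```

Request:
step_arm --targets '[[[5, 40, 0, 0, 0, 0.12], [10, 80, 0, 0, 0, 0.24], [15, 120, 0, 0, 0, 0.36], [20, 155, 0, 0, 0, 0.48], [20, 155, 0, 0, 0, 0.6], [20, 155, 0, 0, 0, 0.72], [20, 155, 0, 0, 0, 0.72], [20, 155, 0, 0, 0, 0.72], [20, 155, 0, 0, 0, 0.72]]]'

```text
time: 8.07
tool_pos: [589.0, 236.9, 204.3]
tcp_rot: [-180.0, 0.0, 99.4]
ft_force: [-0.9, -1.1, -1.1]
finger_gap: 29.3
grip_force: 30.7
```

Run:
```python
from h import *
q=r.sense();print(q['time'],q['tool_pos'],q['tcp_rot'],q['finger_gap'],q['joint_pos'])
s=snap('wrist','w3.png');print(s['eye'],s['attitude'])
cv2.imwrite('pics/w3b.png',cv2.resize(s['img'],(800,600),interpolation=cv2.INTER_CUBIC))
```

```text
8.0667 [589.01327851 236.89886507 204.29142267] [-1.79995136e+02  5.86648756e-03  9.93565425e+01] 29.321846125976997 [ 1.72868487e+01  1.42882770e+01  8.27231022e+01 -5.17798756e-03
  8.29942475e+01  7.93093820e+00]
[574.34050942 318.55227633 324.59292378] [-18.70393976   0.09008386   9.35762606]
```

View pics/w3b.png

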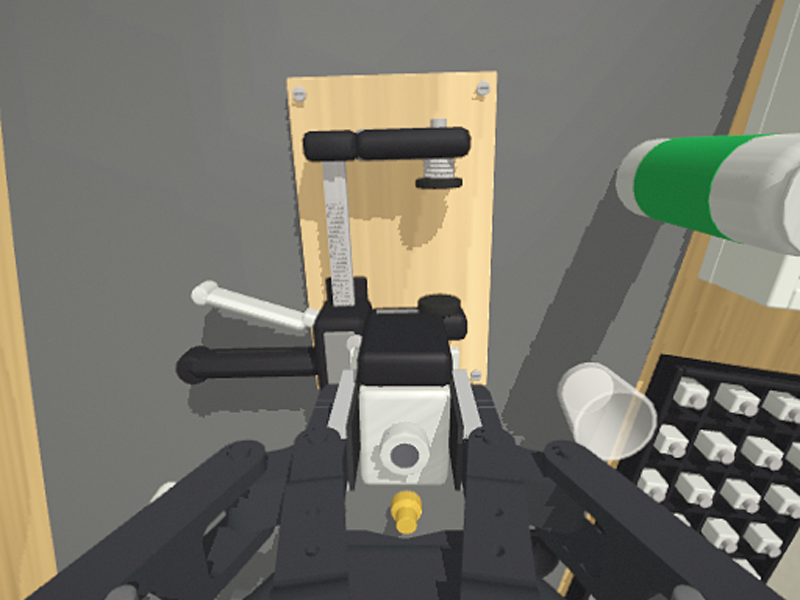

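The wrist view shows the housing held with its cap pointing clamp +y. Board corners are at (288,78) and (496,71), the sprung pad disc at (440,183), the head's pad at (440,303), the trigger end at (203,293) and the grip end at (190,365). The tumbler is at (605,410).

Run:
```python
from h import *
s=snap('wrist');k=.64
c=lambda u,z:onz(s,[np.array(u)*k],z)[0]
TL,TR=c((288,78),12),c((496,71),12); print('corners',TL,TR,np.linalg.norm(TL-TR))
s1,s2=c((483,89),13),c((476,375),13);print('screws',s1,s2, 'yaw',np.degrees(np.arctan2(-(s1-s2)[0],(s1-s2)[1])))
d=TR-TL;print('yawx',np.degrees(np.arctan2(d[1],d[0])))
for y in [8.5,9.4,10.2]:
    a=np.radians(y);ex=np.array([np.cos(a),np.sin(a)]);ey=np.array([-ex[1],ex[0]])
    O=((TL[:2]+30*ex-175*ey)+(TR[:2]-105*ex-175*ey))/2
    print(y,'O',O.round(1))
    for n,u,z in [('padTopL',(416,182),32),('padTopR',(462,182),32),('padrim',(440,188),47),('padrim',(440,178),47),('headpad_rimtop',(440,297),32),('headpadL',(417,304),32),('headpadR',(461,304),32),('headpad low',(440,314),47),('trigend',(203,293),42),('trigend',(203,293),32),('gripend',(180,365),32),('endjawL',(304,146),45),('endjawR',(470,142),45),('barT',(334,165),38),('barB',(343,303),38),('screw2',(476,375),13)]:
        p=c(u,z)[:2]-O;print('  ',n,(p@ex).round(1),(p@ey).round(1),end=';')
    print()
im=s['img'];cv2.imwrite('pics/c3.png',cv2.resize(im[35:260,180:330],(500,750),interpolation=3)[:600])
# held boss
print('eye',s['eye'])
```

```text
corners [493.41231369 350.44407067  12.        ] [623.63804337 375.97059625  12.        ] 132.70397198616982
screws [617.59424283 364.1275778   13.        ] [656.74108629 163.24507009  13.        ] yaw 11.02727206828999
yawx 11.090362646619539
8.5 O [547.3 184.6]
   padTopL 54.0 109.7;   padTopR 83.4 110.2;   padrim 68.3 107.4;   padrim 68.1 113.2;   headpad_rimtop 72.5 32.8;   headpadL 56.7 27.4;   headpadR 87.3 27.9;   headpad low 71.6 25.8;   trigend -87.3 36.4;   trigend -92.0 33.1;   gripend -116.5 -22.9;   endjawL -13.5 130.4;   endjawR 85.2 134.2;   barT 3.0 119.6;   barB 6.0 29.4;   screw2 105.1 -37.3;
9.4 O [550.1 184.4]
   padTopL 53.0 109.4;   padTopR 82.3 109.5;   padrim 67.2 106.9;   padrim 67.1 112.8;   headpad_rimtop 70.2 32.3;   headpadL 54.4 27.1;   headpadR 85.0 27.2;   headpad low 69.3 25.3;   trigend -89.5 38.4;   trigend -94.2 35.2;   gripend -119.6 -20.4;   endjawL -14.2 131.3;   endjawR 84.6 133.4;   barT 2.1 120.1;   barB 3.8 29.9;   screw2 101.7 -38.3;
10.2 O [552.6 184.3]
   padTopL 52.1 109.2;   padTopR 81.4 108.9;   padrim 66.3 106.5;   padrim 66.2 112.4;   headpad_rimtop 68.2 31.8;   headpadL 52.3 26.9;   headpadR 82.9 26.5;   headpad low 67.2 24.9;   trigend -91.4 40.1;   trigend -96.2 37.0;   gripend -122.3 -18.2;   endjawL -14.8 132.0;   endjawR 84.0 132.8;   barT 1.3 120.6;   barB 1.7 30.4;   screw2 98.8 -39.2;
eye [574.34690595 318.43503875 324.66085079]
```

View pics/c3.png

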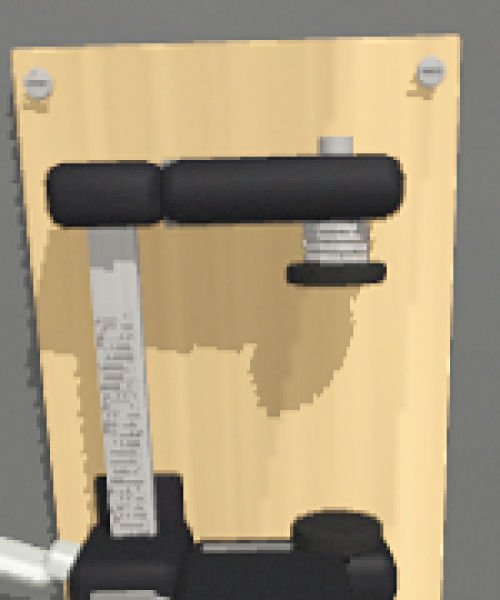

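Request:
step_arm --targets '[[[20, 16, -10, 0, 0, 0.028], [20, 16, -40, 0, 0, 0.028], [20, 16, -75, 0, 0, 0.028], [20, 16, -105, 0, 0, 0.028], [20, 16, -125, 0, 0, 0.028], [20, 16, -138, 0, 0, 0.028], [20, 16, -145, 0, 0, 0.028], [20, 16, -145, 0, 0, 0.028], [20, 16, -145, 0, 0, 0.028]]]'

```text
time: 8.92
tool_pos: [609.9, 253.5, 60.6]
tcp_rot: [179.9, -0.0, 101.2]
ft_force: [0.2, -0.2, -1.3]
finger_gap: 29.1
grip_force: 30.9
```

Run:
```python
from h import *
q=r.sense();print(q['time'],q['tool_pos'],q['tcp_rot'],q['finger_gap'],q['ft_force'])
s=snap('wrist','w4.png')
cv2.imwrite('pics/w4b.png',cv2.resize(s['img'],(800,600),interpolation=cv2.INTER_CUBIC))
```

```text
8.9167 [609.85001074 253.46335546  60.55526593] [ 1.79911056e+02 -1.36291388e-02  1.01187125e+02] 29.0874082660364 [ 0.24403568 -0.24362913 -1.25808109]
```

View pics/w4b.png

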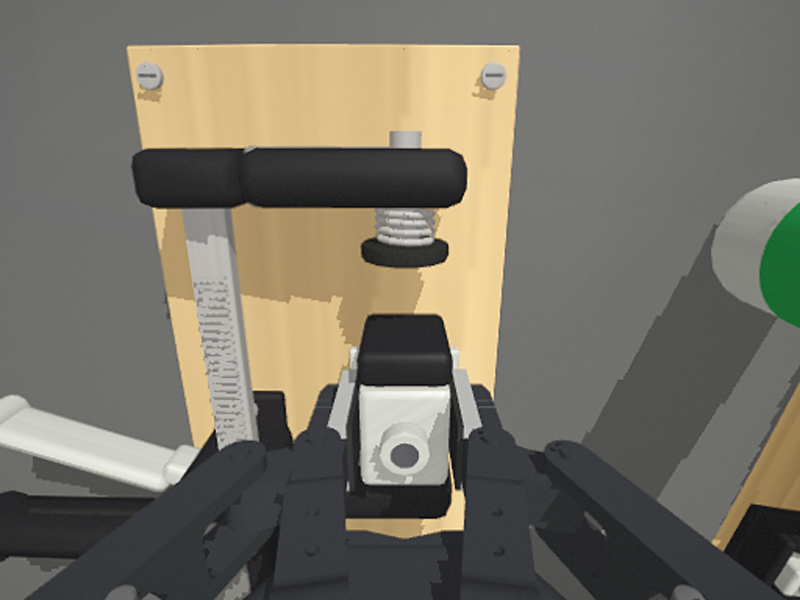

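The housing is centred on the pad axis: the pad is at (405,250) and the boss at (404,455), with the head's pad just behind at (405,500). I'll lower it now.

Request:
step_arm --targets '[[[0, 0, -2, 0, 0, 0], [0, 0, -4, 0, 0, 0], [0, 0, -5, 0, 0, 0], [0, 0, -6, 0, 0, 0], [0, 0, -6, 0, 0, 0]]]'

```text
time: 9.38
tool_pos: [609.3, 253.5, 54.0]
tcp_rot: [180.0, -0.0, 101.2]
ft_force: [-1.3, -1.2, 2.3]
finger_gap: 29.3
grip_force: 31.5
```

Request:
step_arm --targets '[[[0, 0, -0.5, 0, 0, 0], [0, 0, -1, 0, 0, 0], [0, 0, -1, 0, 0, 0], [0, 0, -1, 0, 0, 0]]]'

```text
time: 9.72
tool_pos: [609.4, 253.5, 54.0]
tcp_rot: [180.0, 0.0, 101.2]
ft_force: [-4.8, -2.6, 10.1]
finger_gap: 29.4
grip_force: 32.5
```

Request:
step_arm --targets '[[[0, 0, 0, 0, 0, 0], [0, 0, 0, 0, 0, 0], [0, 0, 0, 0, 0, 0], [0, 0, 0, 0, 0, 0]]]' --fingers -0.2

```text
time: 10.05
tool_pos: [609.0, 253.4, 52.1]
tcp_rot: [-180.0, 0.0, 101.2]
ft_force: [-0.1, 0.5, 0.5]
finger_gap: 51.5
grip_force: 0.0
```

Request:
step_arm --targets '[[[0, 0, 10, 0, 0, 0], [0, 0, 35, 0, 0, 0], [0, 0, 70, 0, 0, 0], [-5, 0, 105, 0, 0, -0.12], [-25, -5, 135, 0, 0, -0.24], [-50, -10, 147, 0, 0, -0.36], [-66, -10, 147, 0, 0, -0.48], [-66, -10, 147, 0, 0, -0.6], [-66, -10, 147, 0, 0, -0.72], [-66, -10, 147, 0, 0, -0.84], [-66, -10, 147, 0, 0, -0.96], [-66, -10, 147, 0, 0, -1.08]]]'

```text
time: 11.05
tool_pos: [543.1, 243.4, 200.2]
tcp_rot: [180.0, -0.0, 39.0]
ft_force: [-0.1, -0.8, 1.0]
finger_gap: 51.3
grip_force: 0.0
```

Request:
step_arm --targets '[[[0, 0, 0, 0, 0, -0.12], [0, 0, 0, 0, 0, -0.24], [0, 0, 0, 0, 0, -0.36], [0, 0, 0, 0, 0, -0.5], [0, 0, 0, 0, 0, -0.5], [0, 0, 0, 0, 0, -0.5]]]' --fingers -1

```text
time: 11.55
tool_pos: [543.1, 243.4, 199.9]
tcp_rot: [-180.0, -0.0, 10.8]
ft_force: [0.1, -0.5, 0.9]
finger_gap: 85.6
grip_force: 0.0
```

Run:
```python
from h import *
q=r.sense();print(q['time'],q['tool_pos'],q['tcp_rot'],q['finger_gap'],q['ft_force'],q['joint_pos'])
s=snap('wrist','w5.png');print(s['eye'],s['attitude'])
cv2.imwrite('pics/w5b.png',cv2.resize(s['img'],(800,600),interpolation=cv2.INTER_CUBIC))
```

```text
11.55 [543.11608693 243.37282722 199.89219204] [-1.79995579e+02 -3.17130011e-02  1.08456842e+01] 85.59187364366431 [ 0.09611933 -0.52086688  0.89439633] [ 1.92023369e+01  8.40705177e+00  8.98610573e+01 -2.37066530e-04
  8.16998721e+01  9.83566857e+01]
[622.99353704 258.99617337 320.23770669] [-1.87768726e+01  3.28871364e-02 -7.91536588e+01]
```

View pics/w5b.png

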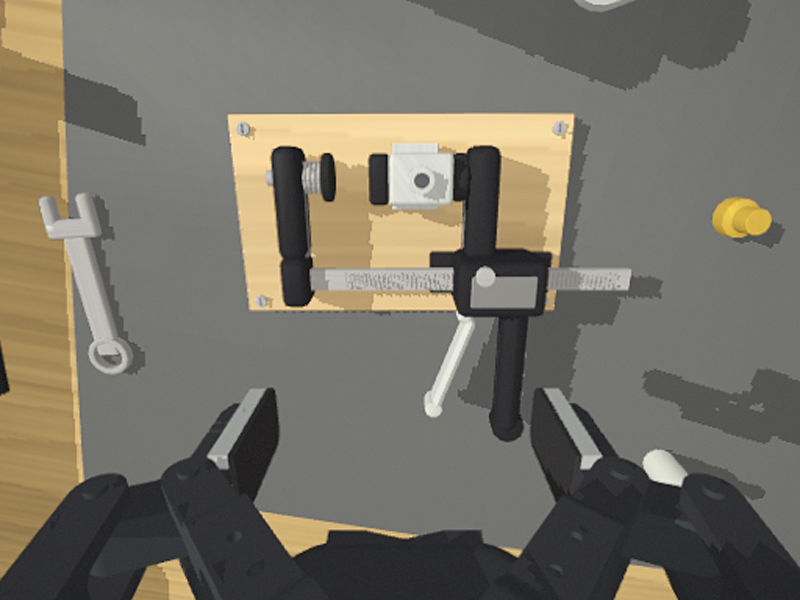

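The housing stands free on the board at (415,178), with the head pad at (461,178), the sprung pad at (328,177), the trigger tip at (433,408) and the grip end at (507,428).

```bash
cat > fr.py <<'E'
from h import *
a=np.radians(11);ex=np.array([np.cos(a),np.sin(a)]);ey=np.array([-ex[1],ex[0]]);O=np.array([555.1,184.1])
def w(x,y): return O+x*ex+y*ey
def cl(s,u,z):
    p=onz(s,[np.array(u)*.64],z)[0][:2]-O;return np.round([p@ex,p@ey],1)
E
python3 - <<'E'
from fr import *
s=snap('wrist')
A,B=[onz(s,[np.array(u)*.64],12)[0][:2] for u in((228,115),(574,114))]
d=A-B;print('yaw',np.degrees(np.arctan2(-d[0],d[1])),np.linalg.norm(d))
for n,u,z in [('brd 105,175',(228,115),12),('105,-50',(574,114),12),('padface',(335,177),47),('padback',(321,177),47),('jawfront',(307,180),47),('headface',(454,178),47),('boss',(422,181),59),('grip +y',(495,400),45),('grip -y',(523,400),45),('gripend',(507,440),45),('trig tip',(433,408),42),('trig outer',(438,375),42),('trig inner',(452,375),42),('head',(501,285),64)]: print(n,cl(s,u,z))
print('tcp targ',w(-68,4),'pad',w(-68,-9))
E
```

```text
yaw 11.073907982483748 223.24700778676873
brd 105,175 [103.3 174.5]
105,-50 [103.5 -48.8]
padface [ 66.  101.8]
padback [ 66.  110.2]
jawfront [ 64.3 118.6]
headface [65.3 31.2]
boss [64.3 50.6]
grip +y [-86.6  -3.4]
grip -y [-86.6 -23.3]
gripend [-120.3  -14.5]
trig tip [-94.9  40.2]
trig outer [-68.2  37.2]
trig inner [-68.2  27.4]
head [4.1 2.6]
tcp targ [487.58611554 175.05149705] pad [490.06663248 162.29034366]
```

Request:
step_arm --targets '[[[-28, -35, 0, 0, 0, 0.003], [-55, -69, -10, 0, 0, 0.003], [-55, -69, -45, 0, 0, 0.003], [-55, -69, -85, 0, 0, 0.003], [-55, -69, -120, 0, 0, 0.003], [-55, -69, -148, 0, 0, 0.003], [-55, -69, -164, 0, 0, 0.003], [-55, -69, -164, 0, 0, 0.003], [-55, -69, -164, 0, 0, 0.003]]]'

```text
time: 12.4
tool_pos: [487.2, 174.2, 34.8]
tcp_rot: [180.0, 0.1, 11.0]
ft_force: [-0.1, 0.4, 1.1]
finger_gap: 85.4
grip_force: 0.0
```

Request:
step_arm --targets '[[[0.2, -1, 0, 0, 0, 0], [0.6, -3, 0, 0, 0, 0], [1, -5, 0, 0, 0, 0], [1.5, -8, 0, 0, 0, 0], [2, -10, 0, 0, 0, 0], [2, -11, 0, 0, 0, 0], [2, -11, 0, 0, 0, 0], [2, -11, 0, 0, 0, 0]]]' --fingers 0.2 --newtons 30

```text
time: 13.07
tool_pos: [492.0, 164.8, 38.0]
tcp_rot: [-179.9, -0.3, 10.9]
ft_force: [-1.6, 7.4, 5.3]
finger_gap: 34.4
grip_force: 3.7
```

Request:
step_arm --targets '[[[0.5, -1.5, 0, 0, 0, 0], [0.5, -1.5, 0, 0, 0, 0], [0.5, -1.5, 0, 0, 0, 0]]]' --fingers 0.36

```text
time: 13.32
tool_pos: [492.4, 162.8, 38.4]
tcp_rot: [-179.9, -0.2, 10.9]
ft_force: [-5.0, 3.7, 12.0]
finger_gap: 29.0
grip_force: 34.5
```

Request:
step_arm --targets '[[[-0.5, 3, 0, 0, 0, 0], [-1, 6, 0, 0, 0, 0], [-2, 9.5, 0, 0, 0, 0], [-2.5, 12.5, 0, 0, 0, 0], [-2.5, 12.5, 0, 0, 0, 0], [-2.5, 12.5, 0, 0, 0, 0]]]' --fingers -1

```text
time: 13.82
tool_pos: [487.8, 174.4, 35.2]
tcp_rot: [180.0, 0.0, 10.9]
ft_force: [-0.4, 0.5, -0.3]
finger_gap: 85.6
grip_force: 0.0
```

Run:
```python
from fr import *
im=[snap('top','t1.png')['img'][150:215,150:245],snap('scene','s1.png')['img'][190:270,260:360]]
q=r.sense();print(q['tool_pos'],q['finger_gap'],q['time'])
w_=snap('wrist','w6.png')['img']
cv2.imwrite('pics/m1.png',np.vstack([np.hstack([cv2.resize(i,(400,280),interpolation=2) for i in im]),cv2.resize(w_,(800,320))]))
```

```text
[487.88715011 174.21484372  35.13683561] 85.3280683399289 13.9167
```

View pics/m1.png

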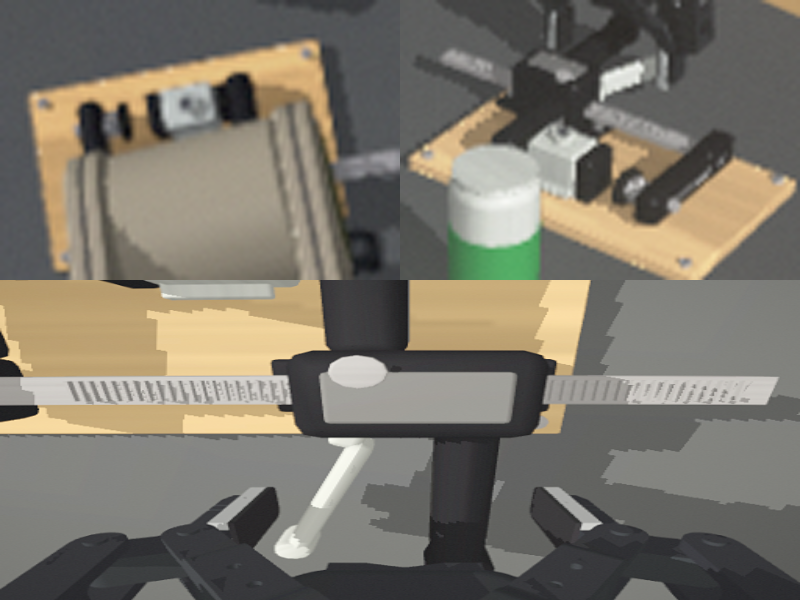

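The scene crop shows the housing upright with the sprung pad approaching. The wrist crop shows the trigger sprung back and the bar's free end at (777,385), so I can track bar travel numerically. That was my last picture, so I'll measure from here on.

```bash
cat > bar.py <<'E'
from fr import *
def prof(s,x,z,y0,y1,n=None,dx=(-2,-1,0,1,2),step=.5):
    ys=np.arange(y0,y1,step);acc=0
    for d in dx:
        P=np.array([[*w(x+d,y),z] for y in ys]);uv=proj(s,P).astype(np.float32)
        acc=acc+cv2.remap(s['img'],uv[:,0].reshape(1,-1),uv[:,1].reshape(1,-1),cv2.INTER_LINEAR)[0].astype(float)
    return ys,acc/len(dx)
E
python3 - <<'E'
from bar import *
s6=snap('wrist')
print(cl(s6,(777,126*600/384),36), 'w6 bar end')
s5=dict(s6);s5['img']=cv2.imread('pics/w5.png');s5['eye']=[622.99353704,258.99617337,320.23770669];s5['attitude']=[-18.7768726,.0328871364,-79.1536588]
print(cl(s5,(630,280),36),'w5 bar end')
for s,z in((s5,36),(s6,36)):
    ys,p=prof(s,0,z,-115,-60,step=2);print(dict(zip(ys.round().astype(int).tolist(),p.mean(1).astype(int).tolist())))
ys,p=prof(s5,66,47,20,130,step=1.5);print([(round(float(y)),*map(int,c)) for y,c in zip(ys,p)])
E
```

```text
[  2.3 -96.7] w6 bar end
[ -1.1 -90.1] w5 bar end
{-115: 117, -113: 117, -111: 108, -109: 102, -107: 100, -105: 95, -103: 91, -101: 94, -99: 94, -97: 91, -95: 93, -93: 95, -91: 86, -89: 176, -87: 188, -85: 187, -83: 186, -81: 171, -79: 178, -77: 177, -75: 181, -73: 165, -71: 174, -69: 175, -67: 157, -65: 175, -63: 168, -61: 161}
{-115: 0, -113: 0, -111: 0, -109: 0, -107: 0, -105: 0, -103: 114, -101: 128, -99: 128, -97: 128, -95: 201, -93: 200, -91: 201, -89: 200, -87: 196, -85: 195, -83: 168, -81: 197, -79: 188, -77: 165, -75: 198, -73: 185, -71: 154, -69: 200, -67: 169, -65: 181, -63: 200, -61: 173}
[(20, 57, 55, 56), (22, 39, 38, 37), (23, 36, 36, 37), (24, 48, 51, 52), (26, 49, 51, 53), (28, 44, 47, 48), (29, 36, 39, 39), (30, 29, 30, 30), (32, 100, 106, 105), (34, 189, 198, 197), (35, 202, 210, 209), (36, 197, 206, 205), (38, 174, 182, 181), (40, 168, 177, 175), (41, 164, 173, 172), (42, 168, 176, 175), (44, 203, 212, 212), (46, 209, 218, 217), (47, 135, 137, 136), (48, 112, 110, 109), (50, 103, 100, 100), (52, 106, 103, 103), (53, 110, 108, 108), (54, 152, 155, 154), (56, 212, 2
[... 300 characters left out ...]
, 54), (80, 55, 53, 54), (82, 58, 66, 77), (83, 112, 160, 189), (84, 114, 161, 190), (86, 113, 161, 189), (88, 113, 161, 189), (89, 113, 161, 189), (90, 113, 161, 189), (92, 113, 162, 190), (94, 114, 161, 189), (95, 113, 162, 189), (96, 113, 162, 189), (98, 113, 162, 189), (100, 114, 162, 190), (101, 110, 159, 189), (102, 30, 30, 31), (104, 30, 31, 33), (106, 34, 36, 36), (107, 48, 50, 51), (108, 49, 50, 51), (110, 50, 52, 53), (112, 132, 135, 139), (113, 163, 167, 170), (114, 156, 160, 163), (116, 184, 189, 192), (118, 157, 161, 164), (119, 183, 187, 190), (120, 162, 166, 170), (122, 96, 98, 100), (124, 31, 30, 29), (125, 34, 33, 33), (126, 39, 38, 37), (128, 46, 44, 45), (130, 50, 48, 50)]
```

Request:
step_arm --targets '[[[0.2, -1, 0, 0, 0, 0], [0.6, -3, 0, 0, 0, 0], [1, -5, 0, 0, 0, 0], [1.5, -8, 0, 0, 0, 0], [2.5, -12.5, 0, 0, 0, 0], [2.5, -12.5, 0, 0, 0, 0], [2.5, -12.5, 0, 0, 0, 0], [2.5, -12.5, 0, 0, 0, 0]]]' --fingers 0.36

```text
time: 14.68
tool_pos: [491.0, 162.6, 36.7]
tcp_rot: [-179.9, -0.1, 10.9]
ft_force: [-6.5, 4.2, 12.3]
finger_gap: 29.1
grip_force: 37.0
```

Request:
step_arm --targets '[[[-0.5, 3, 0, 0, 0, 0], [-1, 6, 0, 0, 0, 0], [-2, 9.5, 0, 0, 0, 0], [-2.5, 12.5, 0, 0, 0, 0], [-2.5, 12.5, 0, 0, 0, 0], [-2.5, 12.5, 0, 0, 0, 0]]]' --fingers -1

```text
time: 15.18
tool_pos: [487.9, 174.4, 35.2]
tcp_rot: [180.0, 0.0, 10.9]
ft_force: [-0.7, -0.1, 0.1]
finger_gap: 84.9
grip_force: 0.0
```

Run:
```python
from bar import *
s=snap('wrist')
ys,p=prof(s,0,36,-108,-88,step=1);print(dict(zip(ys.round().astype(int).tolist(),p.mean(1).astype(int).tolist())))
```

```text
{-108: 0, -107: 0, -106: 0, -105: 0, -104: 8, -103: 96, -102: 137, -101: 203, -100: 201, -99: 201, -98: 201, -97: 201, -96: 202, -95: 186, -94: 176, -93: 197, -92: 191, -91: 182, -90: 197, -89: 193}
```

Request:
step_arm --targets '[[[0.2, -1, 0, 0, 0, 0], [0.6, -3, 0, 0, 0, 0], [1, -5, 0, 0, 0, 0], [1.5, -8, 0, 0, 0, 0], [2.5, -12.5, 0, 0, 0, 0], [2.5, -12.5, 0, 0, 0, 0], [2.5, -12.5, 0, 0, 0, 0], [2.5, -12.5, 0, 0, 0, 0]]]' --fingers 0.36

```text
time: 15.9
tool_pos: [491.0, 162.5, 36.7]
tcp_rot: [-179.9, -0.1, 10.9]
ft_force: [-5.7, 5.1, 12.1]
finger_gap: 29.1
grip_force: 37.0
```

Request:
step_arm --targets '[[[-0.5, 3, 0, 0, 0, 0], [-1, 6, 0, 0, 0, 0], [-2, 9.5, 0, 0, 0, 0], [-2.5, 12.5, 0, 0, 0, 0], [-2.5, 12.5, 0, 0, 0, 0], [-2.5, 12.5, 0, 0, 0, 0]]]' --fingers -1

```text
time: 16.4
tool_pos: [487.9, 174.3, 35.1]
tcp_rot: [180.0, 0.0, 10.9]
ft_force: [0.7, 0.9, -0.8]
finger_gap: 85.4
grip_force: 0.0
```

Request:
step_arm --targets '[[[0, 0, 40, 0, 0, 0], [0, 0, 80, 0, 0, 0], [0, 0, 120, 0, 0, 0], [25, 30, 150, 0, 0, 0], [55, 69, 164, 0, 0, 0], [55, 69, 164, 0, 0, 0], [55, 69, 164, 0, 0, 0], [55, 69, 164, 0, 0, 0]]]'

```text
time: 17.07
tool_pos: [543.3, 243.7, 199.3]
tcp_rot: [180.0, -0.0, 10.9]
ft_force: [0.4, -0.5, -0.6]
finger_gap: 85.2
grip_force: 0.0
```

```bash
cat > chk.py <<'E'
from bar import *
s=snap('wrist');q=r.sense();print(q['time'],q['tool_pos'])
ys,p=prof(s,66,47,20,130,step=1);m=p.mean(1)
print(*[f'{y:.0f}:{int(v)}' for y,v in zip(ys,m)])
ys,p=prof(s,0,36,-120,-85,step=1);m=p.mean(1);e=np.argmax(np.diff(m));print('bar end',ys[e],m[e-1:e+3].astype(int))
E
python3 chk.py
```

```text
17.1167 [542.56956338 242.97694331 198.46931377]
20:55 21:52 22:31 23:34 24:47 25:49 26:50 27:50 28:40 29:38 30:35 31:24 32:121 33:181 34:205 35:215 36:203 37:195 38:183 39:173 40:173 41:169 42:166 43:183 44:210 45:211 46:186 47:133 48:116 49:107 50:103 51:103 52:105 53:116 54:135 55:181 56:214 57:212 58:220 59:218 60:221 61:220 62:219 63:218 64:219 65:219 66:220 67:221 68:227 69:231 70:204 71:31 72:37 73:47 74:50 75:50 76:51 77:52 78:53 79:54 80:53 81:50 82:92 83:160 84:143 85:74 86:26 87:35 88:45 89:51 90:51 91:49 92:54 93:125 94:199 95:164 96:147 97:187 98:173 99:152 100:193 101:171 102:168 103:161 104:49 105:27 106:32 107:34 108:39 109:43 110:46 111:48 112:49 113:52 114:56 115:58 116:60 117:62 118:58 119:54 120:48 121:99 122:169 123:190 124:187 125:188 126:191 127:191 128:191 129:191
bar end -109 [ 91 104 152 183]
```

Measured: three squeezes drew the bar 18.8 mm, the cap-to-pad gap is about 3.5 mm, and the spring is free (10.9 mm visible). Next is a partial squeeze of about one tooth, then a full one.

Request:
step_arm --targets '[[[-28, -35, 0, 0, 0, 0], [-55, -69, -10, 0, 0, 0], [-55, -69, -45, 0, 0, 0], [-55, -69, -85, 0, 0, 0], [-55, -69, -120, 0, 0, 0], [-55, -69, -148, 0, 0, 0], [-55, -69, -164, 0, 0, 0], [-55, -69, -164, 0, 0, 0], [-55, -69, -164, 0, 0, 0]]]'

```text
time: 17.87
tool_pos: [486.1, 173.3, 34.0]
tcp_rot: [180.0, 0.2, 10.8]
ft_force: [0.6, 0.1, 0.0]
finger_gap: 85.2
grip_force: 0.0
```

Request:
step_arm --targets '[[[0.2, -1, 0, 0, 0, 0], [0.6, -3, 0, 0, 0, 0], [1, -5, 0, 0, 0, 0], [1.5, -7, 0, 0, 0, 0], [1.7, -8.7, 0, 0, 0, 0], [1.7, -8.7, 0, 0, 0, 0], [1.7, -8.7, 0, 0, 0, 0], [1.7, -8.7, 0, 0, 0, 0]]]' --fingers 0.15

```text
time: 18.53
tool_pos: [491.5, 166.2, 37.8]
tcp_rot: [-180.0, -0.2, 10.9]
ft_force: [-2.1, 1.6, 6.7]
finger_gap: 36.6
grip_force: 6.4
```

Request:
step_arm --targets '[[[-0.5, 2, 0, 0, 0, 0], [-1, 4, 0, 0, 0, 0], [-1.5, 6.5, 0, 0, 0, 0], [-1.7, 8.7, 0, 0, 0, 0], [-1.7, 8.7, 0, 0, 0, 0], [-1.7, 8.7, 0, 0, 0, 0]]]' --fingers -1

```text
time: 19.03
tool_pos: [487.8, 174.3, 35.1]
tcp_rot: [180.0, 0.0, 10.9]
ft_force: [-0.0, 0.3, 0.4]
finger_gap: 85.4
grip_force: 0.0
```

Request:
step_arm --targets '[[[0, 0, 40, 0, 0, 0], [0, 0, 80, 0, 0, 0], [0, 0, 120, 0, 0, 0], [25, 30, 150, 0, 0, 0], [55, 69, 164, 0, 0, 0], [55, 69, 164, 0, 0, 0], [55, 69, 164, 0, 0, 0], [55, 69, 164, 0, 0, 0]]]'

```text
time: 19.7
tool_pos: [543.3, 243.8, 199.3]
tcp_rot: [180.0, 0.0, 10.9]
ft_force: [-0.9, 0.5, -0.4]
finger_gap: 85.4
grip_force: 0.0
```

```bash
python3 chk.py
```

```text
19.75 [542.49806872 243.02530259 198.41207784]
20:55 21:52 22:32 23:34 24:48 25:50 26:50 27:49 28:41 29:38 30:35 31:24 32:122 33:180 34:205 35:211 36:198 37:195 38:180 39:174 40:171 41:168 42:165 43:185 44:207 45:212 46:189 47:137 48:114 49:108 50:102 51:103 52:106 53:116 54:136 55:184 56:212 57:213 58:221 59:215 60:221 61:220 62:219 63:218 64:219 65:219 66:219 67:221 68:226 69:217 70:219 71:17 72:38 73:47 74:50 75:50 76:49 77:51 78:53 79:54 80:55 81:51 82:39 83:32 84:43 85:50 86:51 87:50 88:53 89:99 90:179 91:180 92:147 93:178 94:184 95:139 96:182 97:190 98:152 99:177 100:105 101:23 102:30 103:34 104:38 105:42 106:45 107:48 108:48 109:51 110:54 111:57 112:59 113:61 114:59 115:55 116:49 117:75 118:146 119:187 120:187 121:187 122:193 123:196 124:194 125:192 126:191 127:191 128:191 129:191
bar end -113 [ 90  98 140 178]
```

Request:
step_arm --targets '[[[-28, -35, 0, 0, 0, 0], [-55, -69, -10, 0, 0, 0], [-55, -69, -45, 0, 0, 0], [-55, -69, -85, 0, 0, 0], [-55, -69, -120, 0, 0, 0], [-55, -69, -148, 0, 0, 0], [-55, -69, -164, 0, 0, 0], [-55, -69, -164, 0, 0, 0], [-55, -69, -164, 0, 0, 0], [-55, -69, -164, 0, 0, 0]]]'

```text
time: 20.58
tool_pos: [488.4, 174.1, 36.4]
tcp_rot: [180.0, -0.1, 10.9]
ft_force: [-0.0, 0.1, 0.3]
finger_gap: 85.5
grip_force: 0.0
```

```bash
cat > hold.py <<'E'
from bar import *
q=r.sense();print(q['time'],q['tool_pos'].round(1),q['finger_gap'],q['grip_force'])
s=snap('wrist')
for x,z in((-1,36),(12,47),(20,47),(30,47)):
    ys,p=prof(s,x,z,80,125,step=1,dx=(-1,0,1));m=p.mean(1);print(x,*[f'{y:.0f}:{int(v)}' for y,v in zip(ys,m) if v>0])
E
python3 hold.py
```

```text
20.5833 [488.4 174.1  36.4] 85.4638713807511 0.0
-1 80:208 81:207 82:207 83:207 84:208 85:208 86:208 87:208 88:207 89:208 90:207 91:166 92:162 93:162 94:162 95:162 96:162 97:162 98:162 99:163 100:157 101:32 102:34 103:33 104:33 105:34 106:34 107:35 108:36 109:37 110:38 111:39 112:41 113:45 114:49
12 80:186 81:173 82:188 83:87 84:32 85:33 86:32 87:33 88:34 89:32 90:33 91:32 92:34 93:32 94:33 95:33 96:33 97:35 98:34 99:37 100:37 101:18
20 80:156 81:161 82:164 83:164 84:31 85:33 86:33 87:48 88:94 89:94 90:95 91:103 92:54 93:32 94:32 95:33 96:34 97:34 98:35 99:4
30 80:157 81:177 82:202 83:155 84:33 85:32 86:32 87:46 88:93 89:93 90:93 91:102 92:33 93:32 94:32 95:32 96:13
```

Request:
step_arm --targets '[[[0.2, -1, 0, 0, 0, 0], [0.6, -3, 0, 0, 0, 0], [1, -5, 0, 0, 0, 0], [1.5, -7, 0, 0, 0, 0], [1.7, -8.7, 0, 0, 0, 0], [1.7, -8.7, 0, 0, 0, 0], [1.7, -8.7, 0, 0, 0, 0], [1.7, -8.7, 0, 0, 0, 0]]]' --fingers 0.15

```text
time: 21.3
tool_pos: [490.8, 166.0, 36.9]
tcp_rot: [-180.0, -0.1, 10.9]
ft_force: [-2.4, 2.3, 8.8]
finger_gap: 36.3
grip_force: 6.7
```

```bash
python3 hold.py
```

```text
21.3 [490.8 166.   36.9] 36.348818061400124 6.657141242176294
-1 80:209 81:209 82:209 83:209 84:209 85:209 86:209 87:196 88:163 89:163 90:163 91:163 92:163 93:163 94:164 95:164 96:164 97:162 98:34 99:32 100:34 101:34 102:34 103:35 104:35 105:36 106:36 107:18
12 80:31 81:34 82:34 83:35 84:34 85:34 86:35 87:34 88:34 89:34 90:35 91:33 92:33 93:34
20 80:29 81:33 82:33 83:33 84:95 85:95 86:96 87:98 88:101 89:46 90:33 91:24
30 80:30 81:32 82:33 83:32 84:93 85:94 86:95 87:96 88:90
```

Held at half-squeeze, the bar advanced 3.0 mm, so the spring should be about 3 mm in. The rest of this stroke adds about 2.6 mm.

Request:
step_arm --targets '[[[0.3, -1.5, 0, 0, 0, 0], [0.8, -3.8, 0, 0, 0, 0], [0.8, -3.8, 0, 0, 0, 0], [0.8, -3.8, 0, 0, 0, 0], [0.8, -3.8, 0, 0, 0, 0], [0.8, -3.8, 0, 0, 0, 0]]]' --fingers 0.36

```text
time: 21.85
tool_pos: [491.6, 162.7, 37.6]
tcp_rot: [-179.9, -0.1, 10.9]
ft_force: [-6.8, 3.5, 15.8]
finger_gap: 29.0
grip_force: 31.5
```

```bash
sed -i 's/((-1,36),.*)):/((-1,36),):/' hold.py; python3 hold.py
python3 - <<'E'
from bar import *
s=snap('scene')
# pad/spring along axis, scene view
print(proj(s,[[*w(66,y),52] for y in (32,82,90,100)]).round(1).tolist())
t=snap('top')
for z in (52,):
    ys,p=prof(t,66,z,20,130,step=1.5,dx=(0,));print(*[f'{y:.0f}:{int(v)}' for y,v in zip(ys,p.mean(1))])
E
```

```text
21.85 [491.6 162.7  37.6] 29.032895027134266 31.49179458618164
-1 80:210 81:210 82:210 83:210 84:175 85:164 86:164 87:165 88:164 89:164 90:164 91:164 92:165 93:164 94:165 95:157 96:33 97:35 98:35 99:34 100:34 101:35 102:35 103:36 104:29
[[295.0, 227.0], [310.8, 234.1], [313.4, 235.3], [316.7, 236.7]]
20:25 22:23 23:23 24:22 26:31 28:46 29:74 30:112 32:135 34:140 35:141 36:135 38:131 40:127 41:124 42:137 44:151 46:143 47:133 48:118 50:104 52:117 53:138 54:153 56:164 58:171 59:178 60:183 62:187 64:185 65:164 66:140 68:100 70:63 71:47 72:31 74:33 76:36 77:34 78:30 80:30 82:32 83:55 84:91 86:118 88:137 89:144 90:130 92:114 94:86 95:59 96:39 98:19 100:25 101:31 102:35 104:39 106:40 107:40 108:54 110:76 112:103 113:128 114:145 116:156 118:164 119:169 120:174 122:174 124:175 125:176 126:176 128:175 130:175
```

Run:
```python
from bar import *
t=snap('top');sc=snap('scene')
def edges(s,z,y0,y1,x=66,dx=(-4,-2,0,2,4)):
    ys,p=prof(s,x,z,y0,y1,step=.5,dx=dx);m=p.mean(1);return ys,m
for nm,s in(('t0','top0.png'),('t1','t1.png'),('now',None)):
    q=dict(t)
    if s:q['img']=cv2.imread('pics/'+s)
    ys,m=edges(q,47,70,135);print(nm,*[f'{y:.0f}:{int(v)}' for y,v in zip(ys[::2],m[::2])])
for nm,s in(('s0','scene0.png'),('s1','s1.png'),('now',None)):
    q=dict(sc)
    if s:q['img']=cv2.imread('pics/'+s)
    ys,m=edges(q,37,70,135,dx=(0,));print(nm,*[f'{y:.0f}:{int(v)}' for y,v in zip(ys[::2],m[::2])])
```

```text
t0 70:160 71:157 72:154 73:152 74:149 75:148 76:147 77:146 78:146 79:145 80:144 81:143 82:142 83:141 84:140 85:139 86:138 87:139 88:142 89:145 90:145 91:142 92:139 93:136 94:134 95:132 96:128 97:120 98:110 99:97 100:80 101:63 102:46 103:35 104:30 105:25 106:26 107:30 108:34 109:49 110:70 111:91 112:104 113:108 114:110 115:111 116:110 117:108 118:106 119:96 120:82 121:68 122:54 123:40 124:26 125:20 126:23 127:26 128:29 129:31 130:33 131:35 132:38 133:41 134:43
t1 70:138 71:110 72:79 73:49 74:33 75:33 76:33 77:36 78:44 79:52 80:66 81:86 82:106 83:123 84:130 85:135 86:139 87:139 88:138 89:136 90:131 91:121 92:111 93:96 94:80 95:62 96:47 97:38 98:30 99:27 100:30 101:35 102:43 103:58 104:74 105:89 106:98 107:103 108:107 109:109 110:109 111:110 112:107 113:94 114:81 115:67 116:53 117:38 118:26 119:23 120:24 121:26 122:29 123:32 124:35 125:37 126:39 127:41 128:42 129:45 130:48 131:59 132:83 133:107 134:127
now 70:78 71:58 72:47 73:36 74:33 75:34 76:35 77:34 78:33 79:32 80:31 81:32 82:34 83:39 84:57 85:78 86:98 87:112 88:123 89:133 90:133 91:126 92:117 93:104 94:87 95:69 96:53 97:41 98:31 99
[... 951 characters left out ...]
148 103:155 104:159 105:160 106:163 107:166 108:166 109:165 110:156 111:142 112:111 113:86 114:64 115:58 116:55 117:53 118:54 119:55 120:55 121:56 122:56 123:56 124:57 125:58 126:59 127:59 128:59 129:60 130:66 131:74 132:88 133:106 134:124
now 70:61 71:59 72:57 73:57 74:57 75:58 76:59 77:60 78:61 79:63 80:65 81:76 82:95 83:121 84:142 85:161 86:174 87:180 88:171 89:153 90:131 91:114 92:100 93:86 94:72 95:61 96:56 97:56 98:55 99:55 100:56 101:57 102:58 103:59 104:59 105:59 106:58 107:58 108:58 109:63 110:71 111:80 112:97 113:116 114:135 115:142 116:145 117:147 118:143 119:139 120:139 121:147 122:156 123:162 124:168 125:170 126:170 127:170 128:170 129:170 130:170 131:171 132:171 133:171 134:171
```

The top and scene views suggest the housing may have slid towards the head, so the spring could be less pressed than the bar travel implies. The brake holds the bar, so I'll release and measure from close by.

Request:
step_arm --targets '[[[-0.5, 3, 0, 0, 0, 0], [-1, 6, 0, 0, 0, 0], [-2, 9.5, 0, 0, 0, 0], [-2.5, 12.5, 0, 0, 0, 0], [-2.5, 12.5, 0, 0, 0, 0], [-2.5, 12.5, 0, 0, 0, 0]]]' --fingers -1

```text
time: 22.6
tool_pos: [487.8, 174.3, 35.1]
tcp_rot: [180.0, 0.0, 10.9]
ft_force: [0.9, 0.5, 0.3]
finger_gap: 85.2
grip_force: 0.0
```

Request:
step_arm --targets '[[[0, 0, 40, 0, 0, 0], [0, 0, 80, 0, 0, 0], [0, 0, 120, 0, 0, 0], [25, 30, 150, 0, 0, 0], [55, 69, 164, 0, 0, 0], [55, 69, 164, 0, 0, 0], [55, 69, 164, 0, 0, 0], [55, 69, 164, 0, 0, 0]]]'

```text
time: 23.27
tool_pos: [543.3, 243.7, 199.3]
tcp_rot: [180.0, -0.0, 10.9]
ft_force: [0.1, 0.0, -0.9]
finger_gap: 85.2
grip_force: 0.0
```

```bash
python3 chk.py
```

```text
23.3167 [542.55095446 242.95982992 198.43175515]
20:54 21:52 22:31 23:33 24:43 25:42 26:39 27:41 28:39 29:34 30:54 31:162 32:191 33:207 34:203 35:181 36:182 37:179 38:173 39:172 40:168 41:170 42:199 43:211 44:212 45:157 46:122 47:110 48:107 49:103 50:105 51:108 52:122 53:151 54:207 55:213 56:216 57:216 58:220 59:220 60:219 61:218 62:217 63:218 64:219 65:219 66:224 67:232 68:205 69:132 70:26 71:42 72:49 73:50 74:49 75:50 76:51 77:52 78:54 79:54 80:49 81:42 82:49 83:51 84:50 85:50 86:79 87:152 88:184 89:154 90:169 91:190 92:182 93:148 94:189 95:141 96:19 97:29 98:33 99:37 100:41 101:45 102:47 103:49 104:50 105:53 106:55 107:57 108:61 109:59 110:55 111:50 112:67 113:132 114:182 115:188 116:187 117:187 118:186 119:191 120:196 121:196 122:196 123:195 124:194 125:192 126:190 127:191 128:190 129:191
bar end -117 [ 97 133 177 188]
```

From close by, the housing slid 1.4 mm onto the head pad and the spring is about 2 mm in. It needs about 3.5 mm more, which is a ~3/4 squeeze, held there.

Request:
step_arm --targets '[[[-28, -35, 0, 0, 0, 0], [-55, -69, -10, 0, 0, 0], [-55, -69, -45, 0, 0, 0], [-55, -69, -85, 0, 0, 0], [-55, -69, -120, 0, 0, 0], [-55, -69, -148, 0, 0, 0], [-55, -69, -164, 0, 0, 0], [-55, -69, -164, 0, 0, 0], [-55, -69, -164, 0, 0, 0], [-55, -69, -164, 0, 0, 0]]]'

```text
time: 24.15
tool_pos: [488.4, 174.1, 36.3]
tcp_rot: [180.0, -0.1, 10.9]
ft_force: [0.0, -0.0, 0.4]
finger_gap: 85.3
grip_force: 0.0
```

Request:
step_arm --targets '[[[0.2, -1, 0, 0, 0, 0], [0.6, -3, 0, 0, 0, 0], [1, -5, 0, 0, 0, 0], [1.5, -6.5, 0, 0, 0, 0], [1.6, -8.2, 0, 0, 0, 0], [1.6, -8.2, 0, 0, 0, 0], [1.6, -8.2, 0, 0, 0, 0], [1.6, -8.2, 0, 0, 0, 0]]]' --fingers 0.13 --newtons 35

```text
time: 24.82
tool_pos: [491.1, 166.6, 37.5]
tcp_rot: [-180.0, -0.2, 10.9]
ft_force: [-2.5, 1.4, 10.3]
finger_gap: 37.2
grip_force: 8.7
```

```bash
python3 hold.py
```

```text
24.8167 [491.1 166.6  37.5] 37.199125751711705 8.699779843445867
-1 80:212 81:166 82:166 83:166 84:166 85:166 86:166 87:166 88:166 89:166 90:166 91:166 92:160 93:36 94:34 95:35 96:34 97:35 98:36 99:36 100:37 101:37 102:39 103:40 104:44 105:48 106:53 107:59 108:45
```

Request:
step_arm --targets '[[[0.1, -0.3, 0, 0, 0, 0], [0.2, -0.7, 0, 0, 0, 0], [0.2, -0.7, 0, 0, 0, 0], [0.2, -0.7, 0, 0, 0, 0], [0.2, -0.7, 0, 0, 0, 0], [0.2, -0.7, 0, 0, 0, 0]]]' --fingers 0.165

```text
time: 25.37
tool_pos: [491.3, 165.9, 37.7]
tcp_rot: [-180.0, -0.2, 10.9]
ft_force: [-3.8, 0.5, 12.7]
finger_gap: 36.0
grip_force: 9.2
```

```bash
python3 hold.py
python3 - <<'E'
from bar import *
t=snap('top');sc=snap('scene')
ys,p=prof(t,66,47,20,115,step=1,dx=(-4,-2,0,2,4));print(*[f'{y:.0f}:{int(v)}' for y,v in zip(ys,p.mean(1))])
ys,p=prof(sc,66,37,70,115,step=1,dx=(0,));print(*[f'{y:.0f}:{int(v)}' for y,v in zip(ys,p.mean(1))])
E
```

```text
25.3667 [491.3 165.9  37.7] 36.047379873469005 9.168464394751936
-1 80:210 81:165 82:166 83:166 84:166 85:166 86:166 87:166 88:166 89:166 90:166 91:166 92:132 93:32 94:34 95:35 96:34 97:35 98:36 99:35 100:36 101:38 102:40 103:41 104:44 105:48 106:55 107:61 108:4
20:26 21:24 22:22 23:22 24:23 25:24 26:27 27:37 28:49 29:66 30:89 31:111 32:130 33:138 34:141 35:143 36:142 37:139 38:137 39:135 40:132 41:130 42:130 43:136 44:143 45:145 46:141 47:138 48:134 49:128 50:122 51:121 52:131 53:142 54:153 55:161 56:168 57:174 58:178 59:182 60:186 61:188 62:190 63:192 64:193 65:183 66:169 67:152 68:129 69:103 70:78 71:58 72:46 73:36 74:32 75:33 76:35 77:35 78:34 79:33 80:32 81:32 82:34 83:39 84:60 85:85 86:109 87:116 88:114 89:111 90:99 91:82 92:64 93:48 94:38 95:29 96:26 97:27 98:28 99:30 100:32 101:35 102:38 103:40 104:40 105:41 106:47 107:60 108:75 109:94 110:112 111:129 112:140 113:145 114:149
70:61 71:58 72:57 73:57 74:58 75:58 76:58 77:58 78:59 79:62 80:66 81:77 82:96 83:123 84:153 85:183 86:205 87:205 88:172 89:125 90:81 91:60 92:56 93:56 94:56 95:56 96:56 97:57 98:57 99:58 100:58 101:59 102:60 103:60 104:60 105:60 106:65 107:73 108:86 109:98 110:112 111:124 112:135 113:142 114:149
```

The pad has not moved since the last check while the jaw advanced about 3.2 mm, so the housing bears on both pads. The spring is about 5.3 of 11 mm in and the trigger is held. Handing in.

```bash
python3 -c "
from bench import r
print(r.hand_in())"
```

```text
the job is handed in; nothing more can be done
None
```

I handed the job in at about 25 s: the housing stands on the board between both pads, the pad's spring is about 5.3 of 11 mm pressed in by my camera measurement, and the gripper is holding the trigger about three-quarters squeezed.

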